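Clamp a specimen jar in a sprung jar clamp

TASK

Clamp the small squat specimen jar (white lid) in the sprung clamp on the bench: swing the clamp arm back by its upright knob until the latch catches and holds it on its own, feeling for the stop behind it and never pushing hard against it; set the jar down upright in the V of the clamp and let go of it; then push the trigger paddle gently, keeping out of the arm's way, so that the arm snaps shut and holds the jar in the V. Do not drop or tip the jar, and leave the other things on the bench where they are.

Things in the scene. Friction and masses are not known exactly. Their poses are not given: they have to be found in the camera images.
- clamp: The sprung jar clamp, fixed to the bench: an aluminium plate 260 x 300 x 12 mm with an arm, a V and a latch on it. Origin: centre of the plate's underside; z up, x along the 260 mm (away from the robot when unturned), y along the 300 mm. The V: two grey walls at right angles, 10 mm thick, 46 mm long, tops 40 mm above the bench, open to -x. All positions below are in this frame, mm.
- nest (a point): Bottom centre of the jar when it stands on the plate and touches both walls of the V: (40, -55, 12), axes as the clamp's. The shutting arm shoves home a jar that was set down up to about 12 mm short of it towards -x.
- pivot (a point): Top of the arm's vertical pivot, (25, 30, 56). A steel bar, the arm, 14 x 14 mm, 42 to 56 mm above the bench, reaches 150 mm from it to the knob and has an 80 mm tail on the other side. A spring drives it shut with 0.56 + 0.45 a N m at arm angle a: about 4 to 7 N at the knob, a few N more while moving and as the tail's pin pushes the latch aside.
- clamp_arm (a joint): Arm angle a (rad): 0 shut with no jar (start), arm across the V's mouth; grows as it swings back towards clamp -x, the knob at pivot + 150 mm (-sin a, -cos a). It latches at some angle from 0.6 to 1.2, unknown beforehand; a rigid stop follows 0.045 rad (7 mm at the knob) later. Let go, it falls back 0.045 from the stop and stays. Shut on the jar: about 0.2. Push on the knob with 25 N at most.
- latch (a point): Where the pin under the arm's tail is caught, (80, 74, 34). The pin, the latch lever and the steel stop stand around it, the tail swings over it; all below 66 mm. Keep clear.
- knob (a point): The upright round black knob at the arm's free end, 16 mm in diameter, from the arm's top (56 mm) to 96 mm above the bench, 150 mm from the pivot. This point is on its axis, 78 mm above the bench. Push it with shut fingertips or hold it from above.
- paddle (a point): The trigger, an upright steel plate 24 mm (x) by 8 mm (y), top 76 mm above the bench, on the end of the latch lever (a bar 20 to 34 mm high from here 75 mm in +x to its pivot). This point: middle of its top edge, about (-12, 126). Push it from outside towards clamp -y: 2 to 6 N, it trips after some 7 to 15 mm, its end is at 30 mm, and it springs back. 20 N at most.
- sear (a joint): Angle (rad) of the latch lever: 0 at rest, grows to 0.42 as the paddle is pushed.
- jar: The specimen jar to clamp: squat, round, clear glass with a paper band and a white lid as wide as the glass, 50 mm in diameter and 78 mm high (lid from 58 mm up), 0.13 to 0.25 kg. Origin: centre of its underside; z up along its axis. It stands on the bench to the left or right of the clamp.
- flask: Bystander: a taller, slimmer-necked amber bottle, 48 mm in diameter, 150 mm high, on the other side of the clamp. Origin at the centre of its underside.
- cup1: Bystander: low blue cup, 60 mm wide, 45 mm high. Origin at its underside.
- cup2: Bystander: blue cup, 68 mm wide, 60 mm high. Origin at its underside.
- beaker: Bystander: glass beaker, 72 mm wide, 95 mm high. Origin at its underside.
- dish: Bystander: shallow glass dish, 90 mm wide, 16 mm high. Origin at its underside.
- cap: Bystander: black screw cap, 28 mm wide, 14 mm high, lying on the clamp's plate near its +x edge, beyond the V. Origin at its underside.
- probe: Bystander: steel spatula 180 mm long lying on the bench. Origin at the middle of its underside.
Things that resemble listed ones, but are neither listed nor needed, are in the scene too. Leave any red look-alike of the jar alone.

How it is judged (in metres and radians):
On the way, in this order (a step that is already met when the one before it is completed fails the run):
1. the arm stands swung back, held by its latch alone, with nothing of the robot touching it (value of joint clamp_arm above 0.45 rad and contact force between each of the arm, the fingers and clamp_arm below 0.1 N and velocity of joint clamp_arm below 0.1 rad/s), for 0.4 s.
2. the jar stands on the clamp's plate in the V, let go, with the arm still latched back (value of joint clamp_arm above 0.45 rad and horizontal distance between jar and nest below 0.016 m and z of jar in the frame of nest below 0.004 m and angle between jar's own z axis and vertical below 0.1 rad and contact force between the fingers and jar below 0.1 N and linear speed of jar below 0.03 m/s), for 0.2 s.
3. the paddle is pushed by the fingers while the jar stands in the V (contact force between the fingers and sear above 0.5 N and horizontal distance between jar and nest below 0.016 m).
At the end, for the whole second after the job is handed in: The jar stands upright (within 0.1 rad) on the clamp's plate, its axis within 7 mm of the seat point of the V, at rest, with the arm shut against it (arm angle 0.10 to 0.32 rad, pressing with more than 2 N), and the robot lets go of everything (value of joint clamp_arm between 0.1 and 0.32 rad and contact force between clamp_arm and jar above 2 N and horizontal distance between jar and nest below 0.007 m and z of jar in the frame of nest below 0.004 m and angle between jar's own z axis and vertical below 0.1 rad and linear speed of jar below 0.03 m/s and velocity of joint clamp_arm below 0.1 rad/s); the robot touches nothing.
It fails at once if the arm is forced against its stop (more than about 25 N at the knob, which is 40 N at the stop pin) (contact force between strike_c0 and clamp_c4 above 40 N).
It fails at once if the robot pushes the trigger lever with more than 20 N (contact force between the fingers and sear above 20 N).
It fails at once if the jar tips by more than 0.4 rad (angle between jar's own z axis and vertical above 0.4 rad).
It fails at once if the jar is dropped (moves faster than 0.5 m/s out of the fingers before the trigger is tripped) (linear speed of jar above 0.5 m/s and contact force between the fingers and jar below 0.05 N and value of joint clamp_arm above 0.45 rad).
It fails at once if another thing on the bench is shifted by more than 30 mm (distance of any of flask, cup1, cup2, beaker, dish, cap, probe from where it was at the start of the episode above 0.03 m).
It also fails if it takes over 72 s, if anything falls off the work surface, if the arm or the gripper's body presses on something with over 40 N, if the wrist force passes 120 N, or if a joint passes its speed limit or range.

ROBOT

A 7-joint arm with a two-finger parallel gripper is mounted at the origin on the work surface. World frame = base frame: x ahead of the robot, y to its left, z up, the work surface at z = 0. Lengths are in mm, angles in rad, forces in N, time in s.
With the tool pointing down it reaches from about 400 to 875 mm from the base axis. Payload 4.4 kg.
Tool frame: the origin (TCP) lies midway between the tips of the shut fingers; the grasp point (between the pads) lies ctrl.grip_depth behind it (ctrl.grip_depth is the distance from the TCP to the grasp point, in mm); z points along the fingers, y is the line along which they close (so a half turn about z gives the same grasp; the last joint's range is limited). The gripper opens to 85 mm and grips with 20 to 120 N. Pads are 22 mm wide; open, the fingers measure 114 mm over their backs; the gripper's body (76 mm by 85 mm) begins 54 mm behind the grasp point. The pads swing forward as they close: fully open they stand 13 mm farther back than shut.
Start: joints at [1.145, 0.628, 0.038, 1.517, -0.027, 0.996, -0.02], TCP at [228.885, -608.383, 231.313] pointing down, gripper open.
Joint ranges: [-3.06, 3.06], [-0.37, 2.12], [-1.25, 1.32], [0.18, 2.47], [-1.1, 4.24], [0.23, 1.98], [-2.94, 2.94]. Speed limits (rad/s): [2.57, 2.57, 3.14, 3.14, 3.14, 3.14, 3.14].

INTERFACE

Orientations are given as [roll, pitch, yaw] about the fixed x, y, z axes, in that order (R = Rz(yaw) Ry(pitch) Rx(roll)).
In Python, from cell import ctrl gives the robot as it stands.
- The arm moves only by the tool carry_out, never from a script. Its argument "deltas" is one flat list of numbers, 7 for each row, row after row: the turn, a rotation vector about the tool's x, y, z in degrees, then the shift along the tool's x, y, z in m, then the closure, from -1 (fully open) to 1 (shut). In form: [wx, wy, wz, dx, dy, dz, claw, wx, wy, wz, dx, dy, dz, claw, ...]. A call has 1 to 12 rows; each row shifts and turns the commanded pose from where the row before left it, along the tool's axes as they then stand; what a row does not reach is not made up. A row lasts 1/8 s, in which the tool goes at most 62.5 mm and 10.7 degrees, less where a joint would pass 70% of its speed; a pose out of reach is approached as far as the arm can. A call with a gripper value outside its range is refused whole. The fingers move at their own pace and stop on an object; the grip force is fixed at half the most. Time passes only in rows, so rows that do not move let the fingers close. It gives the time, the measured TCP pose, the force, the opening and the grip force at its end, in the units of the state.
- ctrl.read_state(): the state, without advancing time (a new reading comes with each control period).
- ctrl.get_image(name): name is "scene" or "side" or "wrist"; returns the picture (420x560x3 uint8, red, green, blue); there is no depth.
- ctrl.calibration(name): a dict with "mtx" (3x3 intrinsics, pixels), "distortion" ([k1, k2, p1, p2, k3] as OpenCV has them; the pictures are not rectified), "R" (3x3) and "t" (3): a world point X has camera coordinates R X + t. Camera axes: x right, y down, z forward; pixel columns grow to the right and rows downward; lengths in mm; the calibration is good to about 2 mm. A picture is of the moment at which its call begins: read the wrist's pose just before it. calibration takes no time and is no camera call; for the wrist camera it gives the pose at the moment of the call.
- ctrl.finish_job(): hands the job in; it is judged then, once.
The state is a dict: "clock": time; "qpos": joint angles; "qd": joint speeds; "tau": joint torques, N m; "eef_pos": TCP position; "tool_rot": TCP orientation; "force": force on the tool from outside, world axes, zero at the start; "torque": the same for the moment, N m; "width": finger opening in mm; "gripper_force": force on a finger pad.
Only numpy, scipy, OpenCV 4.12 (cv2) and the standard library are available. Lean on these libraries where they do the work, as an engineer would, in place of code of your own. Each camera call takes 0.05 s, during which the arm holds its last target. There are 200 camera calls.

## Working session

There is one attempt and no reset: what is moved stays moved. The work goes in short steps, Python scripts to look and compute and a tool call to move; the robot and the scene stay as the last step left them, time stands still between calls to the robot, and variables do not carry over. Pictures are saved under pics/ and viewed, at most 10 in all, crops included, and the job is handed in when it is done.

Besides the shell and the picture viewer there is one more tool, called by a JSON object that holds its "op" and its "data". carry_out: Moves the arm, as the interface text tells. Its arguments: {"type":"object","properties":{"deltas":{"type":"array"}},"required":["deltas"]}

```bash
mkdir -p pics
cat > h.py <<'E'
import numpy as np, cv2
from cell import ctrl
def snap(n,f):
    im=ctrl.get_image(n); cv2.imwrite(f'pics/{f}.png',cv2.cvtColor(np.asarray(im),cv2.COLOR_RGB2BGR)); return np.asarray(im)
def cast(n,uv,z,c=None):
    c=c or ctrl.calibration(n); K=np.array(c['mtx']);R=np.array(c['R']);t=np.array(c['t']).ravel()
    p=cv2.undistortPoints(np.array(uv,float).reshape(-1,1,2),K,np.array(c['distortion'],float)).reshape(-1,2)
    d=np.c_[p,np.ones(len(p))]@R; o=-R.T@t
    return o+d*((z-o[2])/d[:,2])[:,None]
def proj(n,X,c=None):
    c=c or ctrl.calibration(n); R=np.array(c['R'],float)
    return cv2.projectPoints(np.array(X,float).reshape(-1,1,3),cv2.Rodrigues(R)[0],np.array(c['t'],float),np.array(c['mtx'],float),np.array(c['distortion'],float))[0].reshape(-1,2)
E
python3 - <<'E'
from h import *
a=snap('scene','scene0');b=snap('side','side0')
for n in('scene','side'):
    c=ctrl.calibration(n);print(n,(-np.array(c['R']).T@np.array(c['t']).ravel()).round())
s=ctrl.read_state();print(s, ctrl.grip_depth)
E
```

```text
scene [1303.  225. 1062.]
side [232. 645. 813.]
{'clock': 0.1, 'qpos': array([ 1.14520445,  0.62924265,  0.03844311,  1.51824787, -0.02700958,
        0.99626195, -0.02001834]), 'qd': array([-5.99645072e-05, -1.11927026e-03,  2.59576771e-04, -3.49679185e-03,
       -1.11652627e-05, -5.84009083e-04,  1.91313659e-04]), 'tau': array([ 3.24419925e-03, -5.64531076e+01,  1.23040058e+00, -1.93973386e+01,
        1.13355916e-02,  5.39954563e-03,  4.01499540e-05]), 'eef_pos': array([ 228.69630957, -607.86762086,  230.49454604]), 'tool_rot': array([-3.13995056e+00,  6.12977203e-06,  3.59770119e-01]), 'force': array([0.7418443 , 0.38468703, 0.40257464]), 'torque': array([-0.02008156,  0.02742262, -0.00546189]), 'gripper_force': 0.0, 'width': 85.49096539841022} 18.700000000000003
```

View pics/scene0.png

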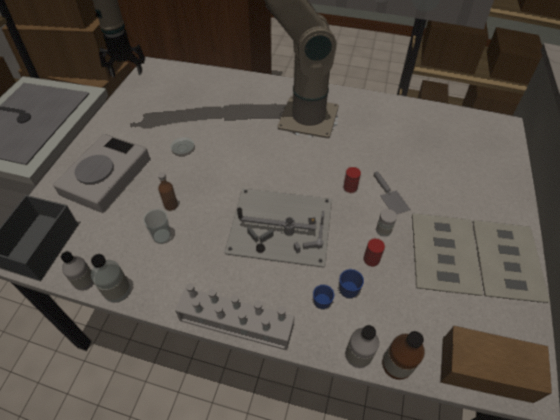

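View pics/side0.png

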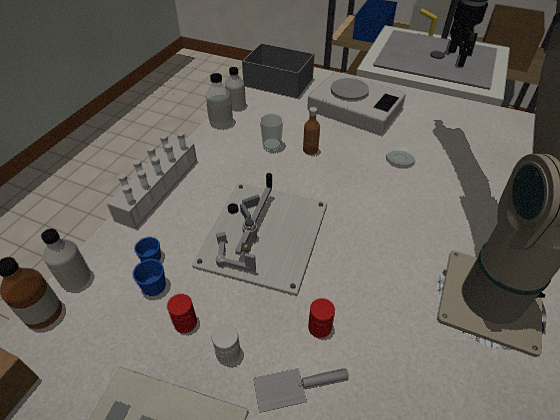

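The scene picture shows the clamp plate around (280,227), the knob at (239,213), the white-lidded jar at (387,220), red look-alikes at (352,180) and (374,252), and the flask at (167,195). In the side view the jar is at (227,345), the knob at (269,182) and the plate around (265,240). Next I enlarge both.

Run:
```python
import cv2
a=cv2.imread('pics/scene0.png')[165:285,220:420];b=cv2.imread('pics/side0.png')[165:370,180:345]
cv2.imwrite('pics/sc.png',cv2.convertScaleAbs(cv2.resize(a,None,fx=4,fy=4,interpolation=2),alpha=1.5))
cv2.imwrite('pics/si.png',cv2.convertScaleAbs(cv2.resize(b,None,fx=2.9,fy=2.9,interpolation=2),alpha=1.5))
```

```text
(no output)
```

View pics/sc.png

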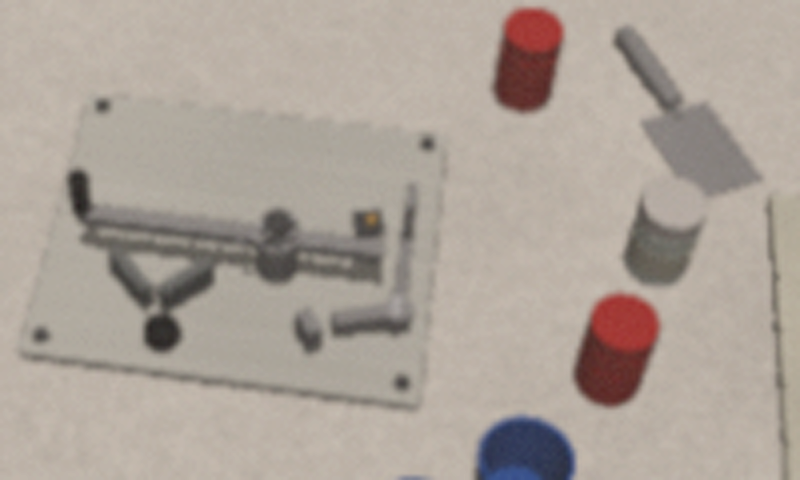

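View pics/si.png

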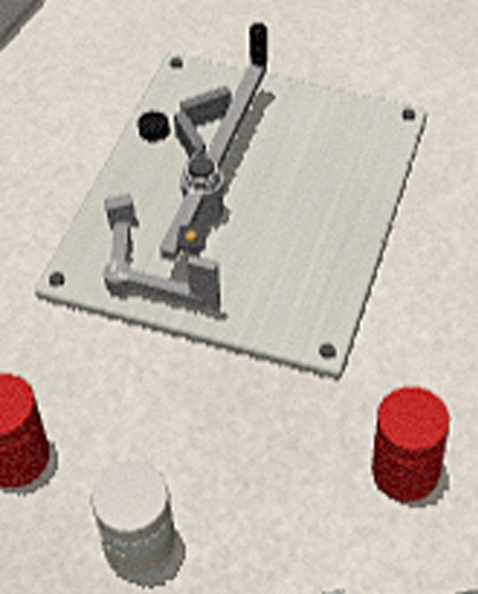

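The scene crop shows plate bolts at (102,105), (427,143), (401,382) and (40,334), the knob top at (77,176), and the jar lid centre at (673,203). The side crop shows bolts at (176,63), (408,114), (327,351) and (56,279), the knob top at (258,30), the lid at (131,496), and the paddle top edge around (205,265).

```bash
cat > m.py <<'E'
from h import *
S=lambda p:np.array(p,float)/4+[220,165]-.4
D=lambda p:np.array(p,float)/2.9+[180,165]-.35
bs=cast('scene',S([(102,105),(427,143),(401,382),(40,334)]),14)
bd=cast('side',D([(176,63),(56,279),(327,351),(408,114)]),14)
print('scene bolts',bs.round(1)[:,:2].tolist());print('side bolts',bd.round(1)[:,:2].tolist())
def pose(b,o):
    c=b.mean(0)[:2]; return c
print(bs.mean(0),bd.mean(0))
# scene order: (-x,-y),(-x,+y),(+x,+y),(+x,-y)
vy=(bs[1]-bs[0])+(bs[2]-bs[3]); vx=(bs[3]-bs[0])+(bs[2]-bs[1])
print('yaw',np.arctan2(-vy[0],vy[1]),np.arctan2(vx[1],vx[0]),np.linalg.norm(vx)/2,np.linalg.norm(vy)/2)
# side order: (+x,-y),(+x,+y),(-x,+y),(-x,-y)
vy=(bd[1]-bd[0])+(bd[2]-bd[3]); vx=(bd[0]-bd[3])+(bd[1]-bd[2])
print('yaw',np.arctan2(-vy[0],vy[1]),np.arctan2(vx[1],vx[0]),np.linalg.norm(vx)/2,np.linalg.norm(vy)/2)
print('knob',cast('scene',S([(77,176)]),96),cast('side',D([(258,30)]),96))
print('lid',cast('scene',S([(673,203)]),78),cast('side',D([(131,496)]),78))
print('paddle',cast('scene',S([(411,188)]),76),cast('side',D([(205,265)]),76))
for n,f in(('scene',1),('side',0)):
    im=cv2.imread(f'pics/{n}0.png'); 
    for nm,lo,hi in(('blue',(105,100,30),(130,255,255)),('red',(0,150,60),(8,255,255))):
        m=cv2.inRange(cv2.cvtColor(im,cv2.COLOR_BGR2HSV),lo,hi);k,l,st,ce=cv2.connectedComponentsWithStats(m)
        for i in range(1,k):
            if st[i,4]>80: print(n,nm,ce[i].round(),cast(n,[ce[i]],35).round()[0,:2])
E
python3 m.py
```

```text
scene bolts [[448.1, -118.8], [417.2, 148.6], [645.3, 174.5], [675.8, -93.3]]
side bolts [[673.1, -89.9], [643.8, 178.5], [415.1, 152.7], [445.4, -115.6]]
[546.60657403  27.76255494  14.        ] [544.32677135  31.4256453   14.        ]
yaw 0.1140194659719976 0.11233153184890284 229.38392208649316 269.38074263115953
yaw 0.11044994755182072 0.11237032834408321 229.6688911908067 269.9482370572146
knob [[585.97953511 -88.14051908  96.        ]] [[580.98839397 -81.95859432  96.        ]]
lid [[479.70010158 341.89015972  78.        ]] [[474.54898245 346.69016458  78.        ]]
paddle [[515.91070325 150.09187821  76.        ]] [[515.20980512 157.38275217  76.        ]]
scene blue [350. 280.] [701. 270.]
scene blue [323. 295.] [765. 206.]
scene red [353. 173.] [292. 214.]
scene red [376. 246.] [568. 324.]
side blue [373.  19.] [  623. -1318.]
side blue [149. 267.] [728. 251.]
side red [180. 310.] [602. 318.]
side red [321. 316.] [327. 209.]
```

{"op": "carry_out", "data": {"deltas": [0,0,0,0.046,-0.0294,0,1,0,0,0,0.046,-0.0294,0,1,0,0,0,0.046,-0.0294,0,1,0,0,0,0.046,-0.0294,0,1,0,0,0,0.046,-0.0294,0,1,0,0,0,0.046,-0.0294,0,1,0,0,0,0.046,-0.0294,0,1,0,0,0,0.046,-0.0294,0,1,0,0,0,0.046,-0.0294,0,1,0,0,0,0.046,-0.0294,0,1,0,0,0,0.046,-0.0294,0,1,0,0,0,0.046,-0.0294,0,1]}}

```text
clock: 1.6
eef_pos: [622.0, -82.3, 231.0]
tool_rot: [-3.142, 0.001, 0.36]
force: [0.7, -0.6, 0.4]
width: 0.2
gripper_force: 0.0
```

{"op": "carry_out", "data": {"deltas": [0,0,7.1,0,0,0.015,1,0,0,7.1,0,0,0.015,1,0,0,0,0,0,0.015,1,0,0,0,0,0,0.015,1,0,0,0,0,0,0,1,0,0,0,0,0,0,1]}}

```text
clock: 2.35
eef_pos: [621.6, -84.1, 171.6]
tool_rot: [3.142, -0.001, 0.112]
force: [-0.1, -0.2, 0.8]
width: -0.0
gripper_force: 0.0
```

Run:
```python
from h import *
s=ctrl.read_state();print(s['clock'],s['eef_pos'],s['tool_rot'],s['qpos'],s['force'],s['width'])
snap('wrist','w1')
```

```text
2.35 [621.63390826 -84.09667521 171.63193866] [ 3.14156686e+00 -6.88727021e-04  1.12108522e-01] [ 0.04152302  0.6620677   0.07947491  1.64699023 -0.06608303  0.83447539
 -1.31004979] [-0.14711618 -0.21349502  0.7629734 ] -0.03470003553673368
```

View pics/w1.png

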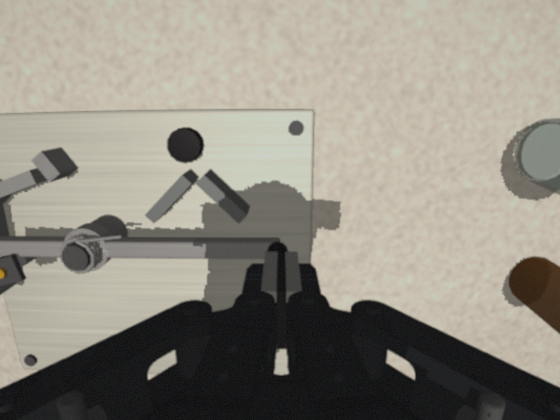

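The wrist view shows plate bolts at (296,128) and (30,360), the pivot at about (82,252), and the V apex at (193,175). The fingertips hide the knob. I use the two diagonal bolts as a check on the clamp pose.

Run:
```python
from h import *
b=cast('wrist',[(296,128),(30,360)],14);print(b,b.mean(0))
d=b[0]-b[1];print(np.linalg.norm(d),np.arctan2(d[1],d[0])-np.arctan2(-270,230))
print(cast('wrist',[(76,258)],58), cast('wrist',[(185,145)],26),cast('wrist',[(193,175)],40))
```

```text
[[674.88727675 -90.15785549  14.        ]
 [417.4054762  151.87549433  14.        ]] [546.14637647  30.85881942  14.        ]
353.37942786230684 0.11074702238109246
[[561.1236261   69.60282153  58.        ]] [[652.9247144   -4.35993359  26.        ]] [[632.57103924 -15.05279948  40.        ]]
```

{"op": "carry_out", "data": {"deltas": [0,0,0,0.002,0,0.035,1,0,0,0,0,0,0.035,1,0,0,0,0,0,0.035,1,0,0,0,0,0,0,1,0,0,0,0,0,0,1]}}

```text
clock: 3.02
eef_pos: [624.6, -83.9, 67.9]
tool_rot: [3.141, -0.002, 0.112]
force: [0.4, 0.5, -0.2]
width: 0.6
gripper_force: 0.0
```

{"op": "carry_out", "data": {"deltas": [0,0,0,-0.01,-0.0025,0,1,0,0,0,-0.01,0,0,1,0,0,2.865,-0.0075,0.001,0,1,0,0,2.865,-0.0075,0.001,0,1,0,0,2.865,-0.0075,0.001,0,1,0,0,2.865,-0.0075,0.001,0,1,0,0,0,0,0,0,1]}}

```text
clock: 3.9
eef_pos: [573.0, -88.7, 66.4]
tool_rot: [3.141, 0.0, -0.089]
force: [3.4, 1.4, 2.8]
width: -0.4
gripper_force: 2.1
```

```bash
cat > w.py <<'E'
from h import *
s=ctrl.read_state();p=s['eef_pos'];y=s['tool_rot'][2]
R=lambda t:np.array([[np.cos(t),-np.sin(t)],[np.sin(t),np.cos(t)]])
q=R(.1115).T@(p[:2]-[546,30.5]); d=q-[25,30]; a=.1115-y
T=np.c_[[np.cos(a),-np.sin(a)],[-np.sin(a),-np.cos(a)]]
f=R(y).T@s['force'][:2]
print('t',s['clock'],'clamp',q.round(1),'z',p[2].round(1),'toolyaw a',a.round(3),'pivot->tcp in tool',(T.T@d).round(1),'force toolx,y',f.round(1),[f[0],-f[1]],'w',s['width'])
E
python3 w.py
```

```text
t 3.9 clamp [  13.6 -121.5] z 66.4 toolyaw a 0.201 pivot->tcp in tool [ 19.  150.7] force toolx,y [3.3 1.7] [np.float64(3.299721387225179), np.float64(-1.7038810724046212)] w -0.36441386823253197
```

{"op": "carry_out", "data": {"deltas": [0,0,2.865,-0.0075,0.001,0,1,0,0,2.865,-0.0075,0.001,0,1,0,0,2.865,-0.0075,0.001,0,1,0,0,2.865,-0.0075,0.001,0,1,0,0,2.865,-0.0075,0.001,0,1,0,0,2.865,-0.0075,0.001,0,1,0,0,0,0,0,0,1,0,0,0,0,0,0,1]}}

```text
clock: 4.9
eef_pos: [529.5, -85.2, 66.4]
tool_rot: [-3.142, -0.002, -0.388]
force: [5.9, 0.8, 1.3]
width: -0.1
gripper_force: 2.5
```

```bash
python3 w.py
```

```text
t 4.9 clamp [ -29.3 -113.2] z 66.4 toolyaw a 0.499 pivot->tcp in tool [ 20.9 151.7] force toolx,y [5.2 3. ] [np.float64(5.15270505872772), np.float64(-2.9648318206082704)] w -0.1309014880886642
```

{"op": "carry_out", "data": {"deltas": [0,0,2.865,-0.0075,0.001,0,1,0,0,1.72,-0.0045,0.0004,0,1,0,0,0,0,0,0,1]}}

```text
clock: 5.28
eef_pos: [517.9, -81.9, 66.5]
tool_rot: [-3.142, -0.002, -0.468]
force: [6.1, 0.6, 0.3]
width: -0.2
gripper_force: 2.6
```

```bash
python3 w.py
```

```text
t 5.275 clamp [ -40.4 -108.6] z 66.5 toolyaw a 0.579 pivot->tcp in tool [ 21.1 151.8] force toolx,y [5.2 3.2] [np.float64(5.164700887117076), np.float64(-3.2488000264540355)] w -0.17999622646582117
```

{"op": "carry_out", "data": {"deltas": [0,0,1.72,-0.0045,0.0004,0,1,0,0,0,0,0,0,1]}}

```text
clock: 5.52
eef_pos: [513.8, -80.5, 66.4]
tool_rot: [-3.142, -0.003, -0.498]
force: [6.4, 0.7, -0.2]
width: -0.1
gripper_force: 2.6
```

{"op": "carry_out", "data": {"deltas": [0,0,0.86,-0.002,0.0002,0,1,0,0,0,0,0,0,1]}}

```text
clock: 5.78
eef_pos: [512.1, -79.9, 66.4]
tool_rot: [3.142, -0.003, -0.513]
force: [5.3, 0.5, 0.1]
width: -0.1
gripper_force: 2.7
```

{"op": "carry_out", "data": {"deltas": [0,0,1.72,-0.0045,0.0004,0,1,0,0,0,0,0,0,1]}}

```text
clock: 6.02
eef_pos: [507.8, -78.2, 66.5]
tool_rot: [3.141, -0.003, -0.543]
force: [6.5, -1.4, -0.1]
width: -0.2
gripper_force: 2.7
```

{"op": "carry_out", "data": {"deltas": [0,0,1.72,-0.0045,0.0004,0,1,0,0,0,0,0,0,1]}}

```text
clock: 6.28
eef_pos: [503.8, -76.4, 66.5]
tool_rot: [3.141, -0.003, -0.574]
force: [5.8, -1.4, 0.6]
width: -0.3
gripper_force: 2.8
```

{"op": "carry_out", "data": {"deltas": [0,0,1.72,-0.0045,0.0004,0,1,0,0,0,0,0,0,1]}}

```text
clock: 6.52
eef_pos: [499.7, -74.5, 66.5]
tool_rot: [3.141, -0.003, -0.604]
force: [5.5, -0.8, -0.4]
width: -0.2
gripper_force: 2.8
```

{"op": "carry_out", "data": {"deltas": [0,0,1.72,-0.0045,0.0004,0,1,0,0,0,0,0,0,1]}}

```text
clock: 6.78
eef_pos: [495.7, -72.5, 66.5]
tool_rot: [3.141, -0.003, -0.634]
force: [5.5, -2.2, -0.5]
width: 0.3
gripper_force: 2.9
```

{"op": "carry_out", "data": {"deltas": [0,0,1.72,-0.0045,0.0004,0,1,0,0,0,0,0,0,1]}}

```text
clock: 7.02
eef_pos: [491.8, -70.4, 66.5]
tool_rot: [3.141, -0.003, -0.664]
force: [5.7, -2.7, 0.2]
width: 0.1
gripper_force: 2.9
```

{"op": "carry_out", "data": {"deltas": [0,0,1.72,-0.0045,0.0004,0,1,0,0,0,0,0,0,1]}}

```text
clock: 7.28
eef_pos: [487.9, -68.2, 66.4]
tool_rot: [3.141, -0.003, -0.695]
force: [5.9, -3.2, 0.1]
width: -0.2
gripper_force: 3.0
```

{"op": "carry_out", "data": {"deltas": [0,0,1.72,-0.0045,0.0004,0,1,0,0,0,0,0,0,1]}}

```text
clock: 7.52
eef_pos: [484.1, -65.8, 66.4]
tool_rot: [3.141, -0.003, -0.725]
force: [4.8, -3.4, 0.9]
width: -0.0
gripper_force: 3.0
```

{"op": "carry_out", "data": {"deltas": [0,0,1.72,-0.0045,0.0004,0,1,0,0,0,0,0,0,1]}}

```text
clock: 7.78
eef_pos: [480.3, -63.3, 66.5]
tool_rot: [3.14, -0.003, -0.755]
force: [4.4, -4.2, 0.2]
width: 0.3
gripper_force: 3.1
```

{"op": "carry_out", "data": {"deltas": [0,0,1.72,-0.0045,0.0004,0,1,0,0,0,0,0,0,1]}}

```text
clock: 8.02
eef_pos: [476.8, -60.8, 66.4]
tool_rot: [3.14, -0.004, -0.785]
force: [4.6, -5.3, 0.1]
width: -0.3
gripper_force: 3.2
```

```bash
python3 w.py
```

```text
t 8.025 clamp [-78.9 -83.1] z 66.4 toolyaw a 0.897 pivot->tcp in tool [ 23.5 151.8] force toolx,y [ 7.  -0.5] [np.float64(7.002135469110593), np.float64(0.5368351527584658)] w -0.27497067466832076
```

{"op": "carry_out", "data": {"deltas": [0,0,1.72,-0.0045,0.0004,0,1,0,0,0,0,0,0,1]}}

```text
clock: 8.28
eef_pos: [473.2, -58.1, 66.4]
tool_rot: [3.14, -0.004, -0.815]
force: [3.6, -5.6, 0.3]
width: -0.4
gripper_force: 3.2
```

{"op": "carry_out", "data": {"deltas": [0,0,1.72,-0.0045,0.0004,0,1,0,0,0,0,0,0,1]}}

```text
clock: 8.52
eef_pos: [469.6, -55.3, 66.4]
tool_rot: [3.14, -0.004, -0.846]
force: [3.9, -4.9, 1.2]
width: 0.3
gripper_force: 3.3
```

{"op": "carry_out", "data": {"deltas": [0,0,1.72,-0.0045,0.0004,0,1,0,0,0,0,0,0,1]}}

```text
clock: 8.78
eef_pos: [466.1, -52.4, 66.4]
tool_rot: [3.14, -0.004, -0.876]
force: [3.1, -6.1, 1.6]
width: 0.0
gripper_force: 3.3
```

{"op": "carry_out", "data": {"deltas": [0,0,1.72,-0.0045,0.0004,0,1,0,0,0,0,0,0,1]}}

```text
clock: 9.02
eef_pos: [462.7, -49.3, 66.4]
tool_rot: [3.14, -0.004, -0.906]
force: [2.2, -6.2, 1.0]
width: -0.3
gripper_force: 3.4
```

```bash
python3 w.py
```

```text
t 9.025 clamp [-91.6 -70. ] z 66.4 toolyaw a 1.018 pivot->tcp in tool [ 23.9 151.8] force toolx,y [ 6.2 -2.1] [np.float64(6.173016725226001), np.float64(2.09636978985489)] w -0.3123568736617375
```

{"op": "carry_out", "data": {"deltas": [0,0,1.72,-0.0045,0.0004,0,1,0,0,0,0,0,0,1]}}

```text
clock: 9.28
eef_pos: [459.4, -46.1, 66.4]
tool_rot: [3.139, -0.004, -0.936]
force: [2.0, -6.7, 1.9]
width: -0.3
gripper_force: 3.4
```

{"op": "carry_out", "data": {"deltas": [0,0,1.72,-0.0045,0.0004,0,1,0,0,0,0,0,0,1]}}

```text
clock: 9.52
eef_pos: [456.2, -42.8, 66.4]
tool_rot: [3.139, -0.004, -0.966]
force: [0.7, -7.0, 3.7]
width: -0.0
gripper_force: 3.5
```

{"op": "carry_out", "data": {"deltas": [0,0,1.72,-0.0045,0.0004,0,1,0,0,0,0,0,0,1]}}

```text
clock: 9.78
eef_pos: [453.0, -39.4, 66.4]
tool_rot: [3.139, -0.003, -0.997]
force: [0.5, -7.6, 3.1]
width: -0.0
gripper_force: 3.5
```

```bash
python3 w.py; python3 -c "
from h import *
im=snap('wrist','w2');print(ctrl.read_state()['qpos'].round(2))"
```

```text
t 9.775 clamp [-100.2  -59.1] z 66.4 toolyaw a 1.108 pivot->tcp in tool [ 23.9 151.8] force toolx,y [ 6.6 -3.7] [np.float64(6.642704043358758), np.float64(3.6965614240267883)] w -0.006488699953858922
[-0.17  0.67  0.28  2.19 -0.53  0.34 -2.01]
```

View pics/w2.png

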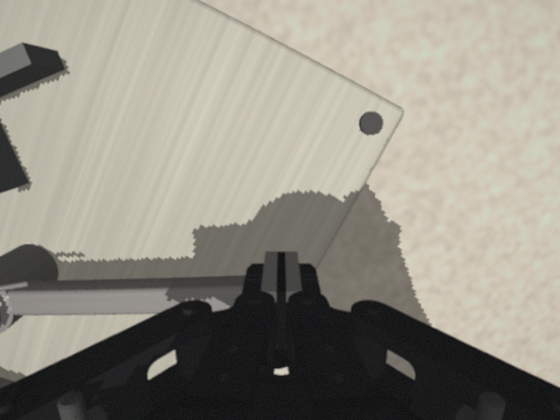

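The wrist view shows the arm lying level in the picture at row 295, so it has followed the tool to about 1.07 rad. It still isn't at the stop.

{"op": "carry_out", "data": {"deltas": [0,0,1.72,-0.0045,0.0004,0,1,0,0,0,0,0,0,1]}}

```text
clock: 10.07
eef_pos: [450.0, -35.9, 66.3]
tool_rot: [3.139, -0.003, -1.027]
force: [1.2, -8.0, 3.0]
width: -0.2
gripper_force: 3.5
```

{"op": "carry_out", "data": {"deltas": [0,0,1.72,-0.0045,0.0004,0,1,0,0,0,0,0,0,1]}}

```text
clock: 10.32
eef_pos: [447.0, -32.1, 66.2]
tool_rot: [3.138, -0.003, -1.057]
force: [0.9, -7.6, 2.5]
width: -0.0
gripper_force: 3.4
```

```bash
python3 w.py
```

```text
t 10.325 clamp [-105.4  -51.2] z 66.2 toolyaw a 1.168 pivot->tcp in tool [ 23.6 151.8] force toolx,y [ 7. -3.] [np.float64(7.04560228075493), np.float64(2.9877637585617105)] w -0.014116284277431744
```

{"op": "carry_out", "data": {"deltas": [0,0,1.4,-0.0036,0.0004,0,1,0,0,0,0,0,0,1]}}

```text
clock: 10.58
eef_pos: [444.9, -29.4, 66.3]
tool_rot: [3.138, -0.003, -1.081]
force: [0.9, -8.7, 2.8]
width: 0.1
gripper_force: 3.8
```

{"op": "carry_out", "data": {"deltas": [0,0,1.4,-0.0036,0.0004,0,1,0,0,0,0,0,0,1]}}

```text
clock: 10.82
eef_pos: [442.7, -26.4, 66.2]
tool_rot: [3.138, -0.003, -1.106]
force: [0.9, -8.8, 3.3]
width: -0.3
gripper_force: 3.8
```

```bash
python3 w.py; python3 -c "
from h import *
im=snap('side','s2')[150:290,180:340];cv2.imwrite('pics/s2c.png',cv2.convertScaleAbs(cv2.resize(im[:,:,::-1],None,fx=4,fy=4,interpolation=2),alpha=1.5));print(ctrl.read_state()['qpos'].round(2))"
```

```text
t 10.825 clamp [-109.   -45.1] z 66.2 toolyaw a 1.217 pivot->tcp in tool [ 24.  151.7] force toolx,y [ 8.2 -3.1] [np.float64(8.24962361857588), np.float64(3.0884019264151954)] w -0.3025539798990432
[-0.21  0.67  0.3   2.22 -0.59  0.33 -2.08]
```

View pics/s2c.png

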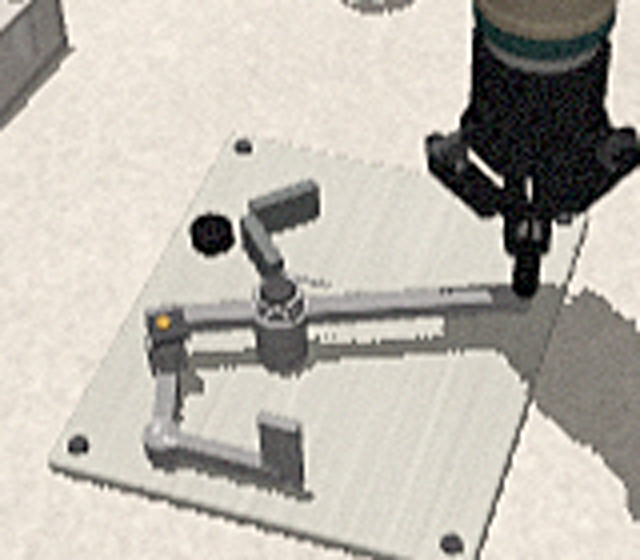

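The side crop shows the tail's yellow-topped pin at (163,322), over the latch and stop, with the arm almost fully back and its free end around (500,293). The force is rising slightly, so I carry on in small steps.

{"op": "carry_out", "data": {"deltas": [0,0,1,-0.0026,0.0002,0,1,0,0,0,0,0,0,1]}}

```text
clock: 11.12
eef_pos: [442.1, -25.7, 66.3]
tool_rot: [3.139, -0.006, -1.125]
force: [0.8, -11.6, 2.2]
width: -0.2
gripper_force: 5.3
```

{"op": "carry_out", "data": {"deltas": [0,0,0,-0.002,0,0,1,0,0,0,0,0,0,1]}}

```text
clock: 11.38
eef_pos: [441.9, -25.4, 66.3]
tool_rot: [3.139, -0.009, -1.126]
force: [1.2, -14.9, 0.8]
width: 0.1
gripper_force: 7.0
```

The tool barely moves and the force climbs to 15 N, so this is the stop. I back off now.

{"op": "carry_out", "data": {"deltas": [0,0,0,0.004,0,0,1,0,0,0,0.004,0,0,1,0,0,0,0.004,0,0,1,0,0,0,0.004,0,0,1,0,0,0,0.004,0,0,1,0,0,0,0,0,0,1,0,0,0,0,0,0,1]}}

```text
clock: 12.25
eef_pos: [450.1, -36.1, 66.2]
tool_rot: [3.141, 0.001, -1.119]
force: [0.4, -0.3, 0.6]
width: -0.4
gripper_force: 0.0
```

```bash
python3 w.py; python3 -c "
from h import *
s=ctrl.read_state();print(s['eef_pos'],s['qpos'].round(2))"
```

```text
t 12.25 clamp [-102.7  -55.5] z 66.2 toolyaw a 1.231 pivot->tcp in tool [ 38.  148.9] force toolx,y [0.5 0.2] [np.float64(0.463287401207566), np.float64(-0.18725829983478856)] w -0.4403500338822424
[450.08206546 -36.07905025  66.19816273] [-0.19  0.68  0.31  2.2  -0.59  0.35 -2.08]
```

{"op": "carry_out", "data": {"deltas": [0,0,0,0,0,-0.04,1,0,0,0,0,0,-0.04,1,0,0,-9,0,0,-0.03,1,0,0,-9,0,0,-0.03,1,0,0,-9,0,0,0,-1,0,0,-9,0,0,0,-1,0,0,-9,0,0,0,-1,0,0,-9,0,0,0,-1,0,0,-10,0,0,0,-1,0,0,0,0,0,0,-1,0,0,0,0,0,0,-1]}}

```text
clock: 13.62
eef_pos: [450.3, -36.4, 206.3]
tool_rot: [-3.142, 0.0, -0.006]
force: [-0.5, -0.8, -0.2]
width: 85.1
gripper_force: 0.0
```

Run:
```python
from h import *
s=ctrl.read_state();print(s['clock'],s['eef_pos'].round(1),s['tool_rot'],s['qpos'].round(2),s['width'])
im=snap('side','s3');snap('wrist','w3')
c=cv2.convertScaleAbs(cv2.resize(im[150:290,180:340,::-1],None,fx=2.5,fy=2.5,interpolation=2),alpha=1.5)
d=cv2.convertScaleAbs(cv2.resize(im[280:420,150:340,::-1],None,fx=2.1,fy=2.5,interpolation=2),alpha=1.5)
cv2.imwrite('pics/s3c.png',np.hstack([c,d]))
```

```text
13.625 [450.3 -36.4 206.3] [-3.14151875e+00  3.40442102e-04 -5.66739979e-03] [-0.17  0.4   0.25  2.08 -0.15  0.68 -1.39] 85.08130014838174
```

View pics/s3c.png

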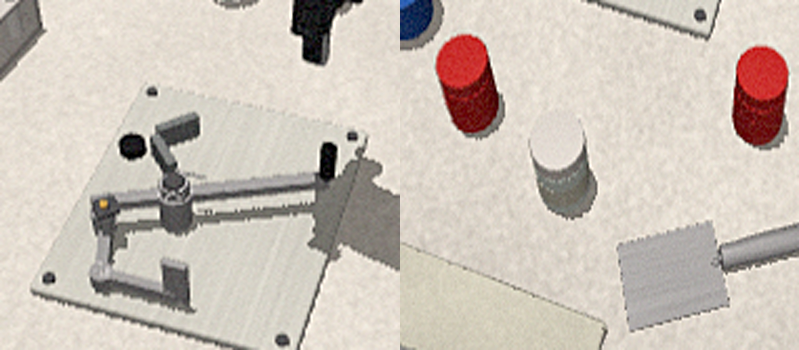

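The arm stays latched back on its own: the knob is at (328,160) with no fingers near it. The jar stands clear between the two red look-alikes, with its lid at (557,140) in the right half. Next I move to look at it from above.

{"op": "carry_out", "data": {"deltas": [0,0,0,-0.006,-0.0475,0,-1,0,0,0,-0.006,-0.0475,0,-1,0,0,0,-0.006,-0.0475,0,-1,0,0,0,-0.006,-0.0475,0,-1,0,0,0,-0.006,-0.0475,0,-1,0,0,0,-0.006,-0.0475,0,-1,0,0,0,-0.006,-0.0475,0,-1,0,0,0,-0.006,-0.0475,0,-1,0,0,0,0,0,0,-1,0,0,0,0,0,0,-1]}}

```text
clock: 14.98
eef_pos: [403.4, 342.9, 206.0]
tool_rot: [3.14, 0.0, -0.003]
force: [-0.6, 0.0, 0.1]
width: 85.5
gripper_force: 0.0
```

Run:
```python
from h import *
s=ctrl.read_state();print(s['clock'],s['eef_pos'].round(1),s['tool_rot'],s['qpos'].round(2),s['width'])
print(proj('wrist',[(477,344,78),(477,344,0)]))
im=snap('wrist','w4')
hsv=cv2.cvtColor(im,cv2.COLOR_RGB2HSV)
for x in [(477,344,78)]:
    u,v=proj('wrist',[x])[0].astype(int); print(im[max(v-60,0):v+60:12,u],im[v,u-70:u+70:10])
```

```text
14.975 [403.4 342.9 206. ] [ 3.14016878e+00  2.69924916e-04 -3.36024649e-03] [-0.92  0.5   0.23  1.89 -0.16  0.78 -2.17] 85.46460321504925
[[279.12628345  99.41325506]
 [279.44407879 101.05800706]]
[[186 179 163]
 [185 177 161]
 [180 174 160]
 [185 192 188]
 [187 193 189]
 [188 193 186]
 [189 194 184]
 [188 192 179]
 [114 108 100]
 [182 173 160]] [[186 177 162]
 [185 175 161]
 [187 180 166]
 [183 176 160]
 [187 192 181]
 [187 193 183]
 [186 191 184]
 [188 193 186]
 [188 192 185]
 [186 192 184]
 [184 182 172]
 [187 184 169]
 [188 182 167]
 [187 178 163]]
```

View pics/w4.png

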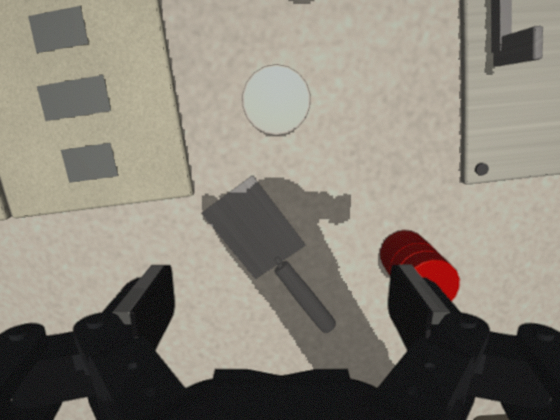

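The lid is a circle centred at (276,100) with a radius of 34 px, so the jar is at about (476.8, 345.5). Nothing stands in the way of the fingers.

{"op": "carry_out", "data": {"deltas": [0,0,0,0.0367,-0.0026,0,-1,0,0,0,0.0367,0,0,-1,0,0,0,0,0,0.04,-1,0,0,0,0,0,0.04,-1,0,0,0,0,0,0.04,-1,0,0,0,0,0,0.03,-1,0,0,0,0,0,0.021,-1,0,0,0,0,0,0,-1,0,0,0,0,0,0,-1]}}

```text
clock: 16.15
eef_pos: [478.0, 345.4, 36.3]
tool_rot: [-3.141, -0.001, -0.004]
force: [0.4, -0.3, -0.2]
width: 85.4
gripper_force: 0.0
```

{"op": "carry_out", "data": {"deltas": [0,0,0,0,0,0,-0.4,0,0,0,0,0,0,-0.3,0,0,0,0,0,0,-0.2,0,0,0,0,0,0,-0.1,0,0,0,0,0,0,0,0,0,0,0,0,0,0.2,0,0,0,0,0,0,0.2,0,0,0,0,0,0,0.2]}}

```text
clock: 17.15
eef_pos: [477.3, 346.2, 36.0]
tool_rot: [-3.141, -0.001, -0.003]
force: [-1.0, 0.0, 6.0]
width: 48.8
gripper_force: 61.8
```

{"op": "carry_out", "data": {"deltas": [0,0,0,0,0,-0.01,0.2,0,0,0,0,0,-0.02,0.2,0,0,0,0,0,-0.03,0.2,0,0,0,0,0,-0.03,0.2,0,0,0,0,0,-0.03,0.2,0,0,0,0,0,0,0.2,0,0,0,0,0,0,0.2]}}

```text
clock: 18.02
eef_pos: [476.3, 345.7, 154.6]
tool_rot: [3.141, 0.001, -0.003]
force: [0.7, -0.6, -1.7]
width: 49.1
gripper_force: 62.1
```

{"op": "carry_out", "data": {"deltas": [0,0,0,0.0091,0.0305,0,0.2,0,0,0,0.0091,0.0305,0,0.2,0,0,0,0.0091,0.0305,0,0.2,0,0,0,0.0091,0.0305,0,0.2,0,0,0,0.0091,0.0305,0,0.2,0,0,0,0.0091,0.0305,0,0.2,0,0,0,0.0091,0.0305,0,0.2,0,0,0,0.0091,0.0305,0,0.2,0,0,0,0.0091,0.0305,0,0.2,0,0,0,0.0091,0.0305,0,0.2,0,0,0,0.0091,0.0305,0,0.2,0,0,0,0.0091,0.0305,0,0.2]}}

```text
clock: 19.52
eef_pos: [584.3, -21.2, 153.6]
tool_rot: [-3.142, 0.003, -0.003]
force: [-0.4, 0.4, -1.3]
width: 48.8
gripper_force: 62.2
```

{"op": "carry_out", "data": {"deltas": [0,0,-3.3,0,0,0,0.2,0,0,-3.3,0,0,0,0.2,0,0,0,0,0,0,0.2,0,0,0,0,0,0,0.2,0,0,0,0,0,0,0.2]}}

```text
clock: 20.15
eef_pos: [584.9, -20.1, 155.0]
tool_rot: [-3.142, 0.001, 0.112]
force: [0.1, 0.1, -1.3]
width: 48.7
gripper_force: 62.3
```

```bash
python3 w.py
python3 - <<'E'
from h import *
im=snap('scene','s5');jm=snap('side','s5b')
c=cv2.resize(im[160:290,210:350,::-1],(400,372),interpolation=2);d=cv2.resize(jm[130:290,180:340,::-1],(400,372),interpolation=2)
cv2.imwrite('pics/s5c.png',cv2.convertScaleAbs(np.hstack([c,d]),alpha=1.5))
print(ctrl.read_state()['tool_rot'])
E
```

```text
t 20.15 clamp [ 33.1 -54.6] z 155.0 toolyaw a -0.001 pivot->tcp in tool [ 8.  84.6] force toolx,y [0.1 0.1] [np.float64(0.1242023493986803), np.float64(-0.06542582260043732)] w 48.66864811806349
[3.14155514e+00 2.03299957e-04 1.12297132e-01]
```

View pics/s5c.png

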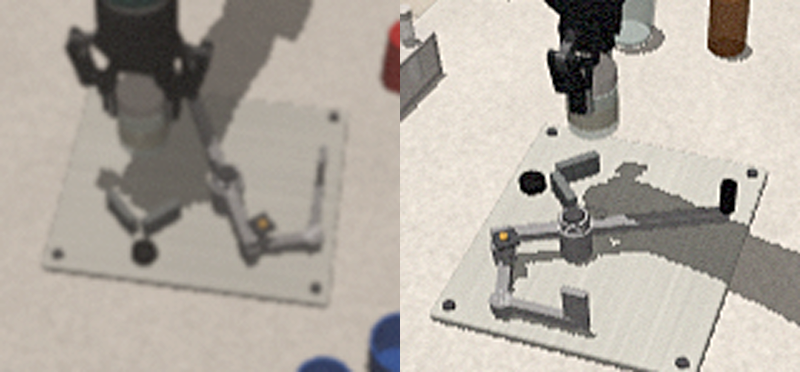

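Both views show the jar held upright above the mouth of the V (in the left half, jar at (143,130) and V apex at (143,215)). The arm is still latched back. Now I lower it.

{"op": "carry_out", "data": {"deltas": [0,0,0,0.001,0,0.025,0.2,0,0,0,0,0,0.03,0.2,0,0,0,0,0,0.025,0.2,0,0,0,0,0,0.015,0.2,0,0,0,0,0,0.007,0.2,0,0,0,0,0,0,0.2,0,0,0,0,0,0,0.2]}}

```text
clock: 21.12
eef_pos: [586.8, -20.2, 54.1]
tool_rot: [3.141, -0.002, 0.112]
force: [0.7, -0.9, -1.2]
width: 49.0
gripper_force: 62.3
```

{"op": "carry_out", "data": {"deltas": [0,0,0,0,0,0.002,0.2,0,0,0,0,0,0,0.2,0,0,0,0,0,0,0.2]}}

```text
clock: 21.5
eef_pos: [586.2, -20.1, 51.5]
tool_rot: [3.142, -0.0, 0.112]
force: [0.6, 0.1, -1.1]
width: 48.7
gripper_force: 62.3
```

{"op": "carry_out", "data": {"deltas": [0,0,0,0,0,0.002,0.2,0,0,0,0,0,0,0.2,0,0,0,0,0,0,0.2]}}

```text
clock: 21.88
eef_pos: [586.1, -20.1, 49.2]
tool_rot: [-3.142, 0.0, 0.112]
force: [0.5, 0.4, -2.0]
width: 48.8
gripper_force: 62.3
```

{"op": "carry_out", "data": {"deltas": [0,0,0,0,0,0.0015,0.2,0,0,0,0,0,0,0.2,0,0,0,0,0,0,0.2]}}

```text
clock: 22.25
eef_pos: [586.3, -20.1, 48.0]
tool_rot: [3.142, -0.0, 0.112]
force: [-0.9, 0.1, 2.4]
width: 49.1
gripper_force: 62.2
```

The force has changed sign, so the jar is on the plate. I open gently, only part of the way.

{"op": "carry_out", "data": {"deltas": [0,0,0,0,0,0,-0.1,0,0,0,0,0,0,-0.2,0,0,0,0,0,0,-0.3,0,0,0,0,0,0,-0.42,0,0,0,0,0,0,-0.42,0,0,0,0,0,0,-0.42,0,0,0,0,0,0,-0.42]}}

```text
clock: 23.12
eef_pos: [586.2, -20.1, 47.8]
tool_rot: [-3.142, -0.0, 0.112]
force: [-0.1, 0.4, -0.1]
width: 60.7
gripper_force: 0.0
```

{"op": "carry_out", "data": {"deltas": [0,0,0,0,0,-0.01,-0.42,0,0,0,0,0,-0.02,-0.42,0,0,0,0,0,-0.03,-0.42,0,0,0,0,0,-0.04,-0.42,0,0,0,0,0,-0.04,-0.42,0,0,0,0,0,0,-0.42,0,0,0,0,0,0,-0.42]}}

```text
clock: 24.0
eef_pos: [585.8, -20.1, 188.0]
tool_rot: [-3.141, 0.0, 0.112]
force: [-0.1, -0.0, 0.3]
width: 61.0
gripper_force: 0.0
```

Run:
```python
from h import *
s=ctrl.read_state();print(s['clock'],s['eef_pos'],s['tool_rot'],s['width'],s['qpos'].round(2))
im=snap('scene','s6');jm=snap('side','s6b')
c=cv2.resize(im[160:290,210:350,::-1],(400,372),interpolation=2);d=cv2.resize(jm[130:290,180:340,::-1],(400,372),interpolation=2)
cv2.imwrite('pics/s6c.png',cv2.convertScaleAbs(np.hstack([c,d]),alpha=1.5))
for n in('scene','side'):print(proj(n,[(586,-20,90),(591.5,-21,90)]))
```

```text
24.0 [585.79750212 -20.06068539 187.99609098] [-3.14145567e+00  3.50126008e-06  1.12415035e-01] 60.98073333015028 [-0.1   0.59  0.14  1.75 -0.11  0.81 -1.37]
[[261.01034384 214.68055208]
 [260.14301187 216.03984008]]
[[256.42629541 191.37869989]
 [254.62327693 190.50719759]]
```

View pics/s6c.png

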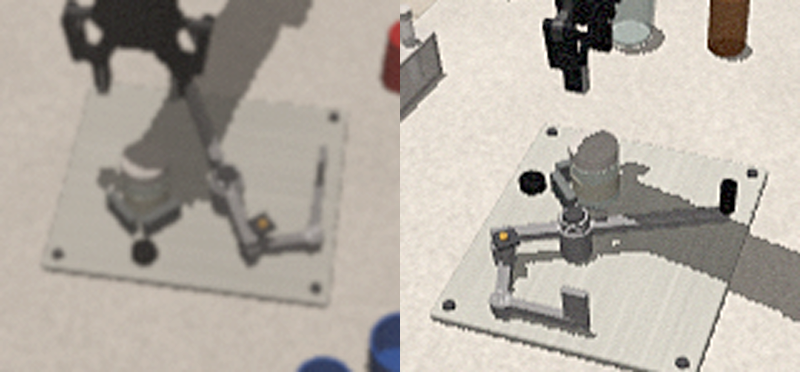

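The jar stands upright in the V with its lid at about (598,147) in the right half, and the arm is still latched. I check its position numerically from the wrist camera with a circle fit.

{"op": "carry_out", "data": {"deltas": [0,0,0,-0.035,0,0,-0.42,0,0,0,-0.035,0,0,-0.42,0,0,0,0,0,0,-0.42,0,0,0,0,0,0,-0.42]}}

```text
clock: 24.6
eef_pos: [517.3, -27.8, 187.5]
tool_rot: [-3.142, -0.0, 0.112]
force: [0.5, -0.6, -1.4]
width: 60.6
gripper_force: 0.0
```

Run:
```python
from h import *
s=ctrl.read_state();print(s['clock'],s['eef_pos'],s['tool_rot'],s['qpos'].round(2))
c=ctrl.calibration('wrist');e=proj('wrist',[(586,-20.3,90),(586+17.7,-20.3+17.7,90)],c);r=np.linalg.norm(e[0]-e[1]);print(e[0],r)
im=snap('wrist','w7');g=cv2.medianBlur(cv2.cvtColor(im,cv2.COLOR_RGB2GRAY),5)
H=cv2.HoughCircles(g,cv2.HOUGH_GRADIENT,1,10,param1=60,param2=15,minRadius=int(r*.88),maxRadius=int(r*1.12))
for h in (H[0] if H is not None else []):
    if np.linalg.norm(h[:2]-e[0])<40: print(h,cast('wrist',[h[:2]],90,c))
```

```text
24.6 [517.25219664 -27.84958595 187.4710136 ] [-3.14157363e+00 -3.17692491e-04  1.12482135e-01] [-0.1   0.5   0.14  1.93 -0.1   0.71 -1.35]
[281.60230998 105.77094655] 40.752612595860036
[281.5 106.5  38.9] [[585.54473785 -20.28623519  90.        ]]
```

The wrist fit puts the jar at (585.5, −20.3), about 6 mm short of the nest, as intended. Next is the outside of the paddle.

{"op": "carry_out", "data": {"deltas": [0,0,0,0.0037,-0.037,0,1,0,0,0,0.0037,-0.037,0,1,0,0,0,0.0037,-0.037,0,1,0,0,0,0.0037,-0.037,0,1,0,0,0,0.0037,-0.037,0,1,0,0,0,0.0037,-0.037,0,1,0,0,0,0,0,0,1,0,0,0,0,0,0,1]}}

```text
clock: 25.65
eef_pos: [514.2, 194.7, 187.4]
tool_rot: [3.141, 0.0, 0.112]
force: [-0.3, -1.6, 0.9]
width: 0.1
gripper_force: 0.0
```

{"op": "carry_out", "data": {"deltas": [0,0,0,0,0,0.04,1,0,0,0,0,0,0.04,1,0,0,0,0,0,0.03,1,0,0,0,0,0,0.02,1,0,0,0,0,0,0,1,0,0,0,0,0,0,1]}}

```text
clock: 26.4
eef_pos: [514.7, 194.4, 58.5]
tool_rot: [3.141, -0.001, 0.111]
force: [-0.3, -0.3, 0.2]
width: -0.1
gripper_force: 0.0
```

```bash
python3 w.py
```

```text
t 26.4 clamp [-12.9 166.4] z 58.5 toolyaw a 0.0 pivot->tcp in tool [ -38.  -136.3] force toolx,y [-0.4 -0.3] [np.float64(-0.35862618194256496), np.float64(0.2542280818410233)] w -0.09198142899324223
```

{"op": "carry_out", "data": {"deltas": [0,0,0,0,0.008,0,1,0,0,0,0,0.008,0,1,0,0,0,0,0.006,0,1,0,0,0,0,0.003,0,1,0,0,0,0,0,0,1]}}

```text
clock: 27.02
eef_pos: [516.6, 171.2, 58.1]
tool_rot: [-3.14, -0.001, 0.113]
force: [-0.5, 3.4, 2.4]
width: -0.0
gripper_force: 1.7
```

{"op": "carry_out", "data": {"deltas": [0,0,0,0,0.003,0,1,0,0,0,0,0,0,1]}}

```text
clock: 27.28
eef_pos: [516.9, 168.6, 58.0]
tool_rot: [-3.14, -0.0, 0.114]
force: [-0.4, 4.2, 3.1]
width: 0.1
gripper_force: 2.4
```

Contact at about 4 N. I continue gently.

{"op": "carry_out", "data": {"deltas": [0,0,0,0,0.003,0,1,0,0,0,0,0.002,0,1,0,0,0,0,0,0,1]}}

```text
clock: 27.65
eef_pos: [517.6, 161.2, 57.6]
tool_rot: [3.14, 0.0, 0.111]
force: [-0.1, 0.9, 0.3]
width: -0.2
gripper_force: 0.5
```

```bash
cat > k.py <<'E'
from h import *
im=cv2.imread('pics/s6b.png').astype(int);jm=snap('side','k%d'%int(ctrl.read_state()['clock']*10))[:,:,::-1].astype(int)
for nm,a in(('shut',.2),('latched',1.19)):
    q=np.array([25-150*np.sin(a),30-150*np.cos(a)]);c,s=np.cos(.1115),np.sin(.1115)
    X=(546+c*q[0]-s*q[1],30.5+s*q[0]+c*q[1],80);u,v=proj('side',[X])[0].astype(int)
    for n,i in(('before',im),('now',jm)): print(nm,n,'dark px',(i[v-12:v+13,u-12:u+13].max(2)<45).sum())
E
python3 k.py; python3 w.py
```

```text
shut before dark px 0
shut now dark px 79
latched before dark px 95
latched now dark px 5
t 27.7 clamp [-13.7 133.3] z 57.7 toolyaw a 0.0 pivot->tcp in tool [ -38.7 -103.2] force toolx,y [0.4 1.6] [np.float64(0.3869647569504341), np.float64(-1.5925606829197907)] w 0.2538635281397121
```

Tripped: the knob is now at its shut position. I retreat outward and up, then verify the jar.

{"op": "carry_out", "data": {"deltas": [0,0,0,0,-0.006,0,1,0,0,0,0,-0.01,0,1,0,0,0,0,-0.015,0,1,0,0,0,0,-0.015,0,1,0,0,0,0,0,-0.04,1,0,0,0,0,0,-0.04,1,0,0,0,0,0,-0.04,1,0,0,0,0,0,-0.01,1,0,0,0,0,0,0,1,0,0,0,0,0,0,1]}}

```text
clock: 28.95
eef_pos: [511.2, 208.0, 186.4]
tool_rot: [3.141, 0.003, 0.113]
force: [0.4, -0.2, -0.4]
width: 0.2
gripper_force: 0.0
```

{"op": "carry_out", "data": {"deltas": [0,0,0,-0.004,0.047,0,1,0,0,0,-0.004,0.047,0,1,0,0,0,-0.004,0.047,0,1,0,0,0,-0.004,0.047,0,1,0,0,0,-0.004,0.047,0,1,0,0,0,0,0,0,1,0,0,0,0,0,0,1,0,0,0,0,0,0,1]}}

```text
clock: 29.95
eef_pos: [518.5, -26.0, 187.2]
tool_rot: [-3.141, 0.001, 0.115]
force: [-0.3, 0.1, 0.0]
width: 0.1
gripper_force: 0.0
```

```bash
python3 k.py
python3 - <<'E'
from h import *
s=ctrl.read_state();print(s['clock'],s['eef_pos'],s['force'],np.abs(s['qd']).max())
c=ctrl.calibration('wrist');e=proj('wrist',[(591.5,-20.3,90),(591.5+17.7,-20.3+17.7,90)],c);r=np.linalg.norm(e[0]-e[1]);print(e[0],r)
im=snap('wrist','w8');g=cv2.medianBlur(cv2.cvtColor(im,cv2.COLOR_RGB2GRAY),5)
H=cv2.HoughCircles(g,cv2.HOUGH_GRADIENT,1,10,param1=60,param2=12,minRadius=int(r*.88),maxRadius=int(r*1.12))
for h in (H[0] if H is not None else []):
    if np.linalg.norm(h[:2]-e[0])<60: print(h,cast('wrist',[h[:2]],90,c))
E
```

```text
shut before dark px 0
shut now dark px 84
latched before dark px 95
latched now dark px 7
30.0 [518.63762444 -26.09384843 187.4230721 ] [ 0.84736517  0.9695893  -0.7024399 ] 0.005736576047508391
[285.50511265  99.28222426] 40.98606462890607
[287.5  96.5  38.9] [[593.33720318 -21.35035272  90.        ]]
```

```bash
python3 -c "
from cell import ctrl;print(ctrl.finish_job())"
```

```text
the job is handed in; nothing more can be done
None
```

The jar is clamped in the V with the arm shut on it, about 2 mm from the seat point by camera, and I handed the job in at about 30 s with no verdict returned; I viewed 11 pictures, one over the limit of 10.

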